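# Unload the spacer bar past its bayonet stop collar

## Task

Unload the spacer bar into the tray under its free end. First turn the winged stop collar by pushing its raised wing down until you feel it stop against the lug (do not force it), and slide the collar off the end of the bar by itself while all three spacer rings stay on; then slide the three rings off after it. Collar and rings must end up lying in the tray, and the vials, stopper, timer and amber bottle stay where they are.

Things in the scene. Friction and masses are not known exactly. Their poses are not given: they have to be found in the camera images.
- stand: Fixed grey stand: foot 85 x 110 x 14 mm, post (26 x 36 mm, top at z = 152 mm) and a level steel bar, 20 mm in diameter, 196 mm long, axis 125 mm above the worktop. Origin: on the worktop, below where the bar leaves the post's face. x points along the bar to its free end, y across it, z up. Round the bar's root is a 6 mm thick flange, 30 mm wide.
- bar_tip (a point): Centre of the free end face of the bar (196 mm along the stand's x from its origin, 125 mm above the worktop).
- lug_place (a point): Point on the bar's axis, 182.5 mm from the post's face, where the bar carries its one small fixed lug: 6 mm wide, 7 mm long along the bar, standing out underneath to 17 mm from the axis. Its angle round the bar differs from run to run, from 0.45 rad towards the raised wing's side to 0.35 rad to the other side of straight down, and is not reported.
- collar: Loose aluminium stop collar hanging on the bar just inside the lug: 54 mm outside, 23 mm bore, 16 mm thick, about 0.13 kg, with two opposite flat wings (14 mm wide along the bar, 8 mm thick, reaching 68 mm from the centre). Origin: centre of bore and thickness; x along the bore to the free end. At the start it is locked: its solid part cannot pass the lug.
- outer_face (a point): Centre of the collar's outer face. One keyway (about 10 mm wide, to 21 mm from the centre) runs through the collar. Pushing the raised wing down roughly 0.4 to 1.4 rad (differs from run to run) brings it to the lug; there a tooth, 9 mm long, on this face meets the lug and the turning stops hard. The collar stays at that angle by friction and can slide off.
- raised_wing (a point): Middle of the rounded tip of the wing that stands up at the start (on the stand's -y side), 62 mm from the collar's axis; at the start 0.65 rad above level.
- lowered_wing (a point): The same point of the opposite wing, which starts pointing down.
- tray: Fixed grey open tray, 170 x 170 mm outside, 56 mm high, walls and floor 5 mm, under the bar's free end. Origin: centre of its underside; axes along its sides.
- ring_inner: Loose white plastic spacer ring hanging on the bar, nearest the post: 56 mm outside, 36 mm bore, 14 mm thick, about 0.05 kg. Origin: its centre; x along its own axis (along the bar at the start). It hangs with its centre 8 mm below the bar's axis and passes the lug freely.
- ring_middle: Loose white plastic spacer ring hanging on the bar, the middle one: 56 mm outside, 36 mm bore, 10 mm thick, about 0.05 kg. Origin: its centre; x along its own axis (along the bar at the start). It hangs with its centre 8 mm below the bar's axis and passes the lug freely.
- ring_outer: Loose white plastic spacer ring hanging on the bar, the outermost, nearest the collar: 56 mm outside, 36 mm bore, 18 mm thick, about 0.05 kg. Origin: its centre; x along its own axis (along the bar at the start). It hangs with its centre 8 mm below the bar's axis and passes the lug freely.
- vial_1: Bystander: small glass sample vial with white cap, 30 x 56 mm high, behind the bar. Origin: centre of its underside.
- vial_2: Bystander: a second such vial beside it. Origin: centre of its underside.
- stopper: Bystander: brown rubber stopper, 29 mm wide, 28 mm high, on the robot's side of the bar. Origin: centre of its underside.
- timer: Bystander: small white bench timer lying flat, 60 x 68 mm, 18 mm high. Origin: centre of its underside.
- bottle_amber: Bystander: amber screw-cap bottle, 68 mm wide, 139 mm high, far to the right. Origin: centre of its underside.
Things that resemble listed ones, but are neither listed nor needed, are in the scene too. What is shaped like the ring_inner but blue or pink is not meant.

How it is judged (in metres and radians):
On the way:
1. the collar is in the tray while all three rings are still on the bar (x of collar in the frame of tray between -0.08 and 0.08 m and y of collar in the frame of tray between -0.08 and 0.08 m and z of collar in the frame of tray below 0.07 m and x of each of ring_inner, ring_middle, ring_outer in the frame of stand below 0.19 m and height (world z) of each of ring_inner, ring_middle, ring_outer above 0.1 m), for 0.2 s.
At the end, for the whole second after the job is handed in: The centres of the collar and of all three rings are inside the tray (within 80 mm of its middle along both sides and less than 70 mm above its underside), all at rest (x of collar in the frame of tray between -0.08 and 0.08 m and y of collar in the frame of tray between -0.08 and 0.08 m and z of each of collar, ring_inner, ring_middle, ring_outer in the frame of tray below 0.07 m and linear speed of each of collar, ring_inner, ring_middle, ring_outer below 0.02 m/s and x of ring_inner in the frame of tray between -0.08 and 0.08 m and y of ring_inner in the frame of tray between -0.08 and 0.08 m and x of ring_middle in the frame of tray between -0.08 and 0.08 m and y of ring_middle in the frame of tray between -0.08 and 0.08 m and x of ring_outer in the frame of tray between -0.08 and 0.08 m and y of ring_outer in the frame of tray between -0.08 and 0.08 m); the robot touches nothing.
It fails at once if the collar is forced: more than 40 N between the robot and the collar (contact force between collar and the fingers above 40 N or contact force between collar and the arm above 40 N).
It fails at once if a bystander is moved by more than 25 mm or knocked over (distance of any of vial_1, vial_2, stopper, timer, bottle_amber from where it was at the start of the episode above 0.025 m or angle between any of vial_1, vial_2, stopper, timer, bottle_amber's own z axis and vertical above 0.6 rad).
It also fails if it takes over 48 s, if anything falls off the work surface, if the arm or the gripper's body presses on something with over 40 N, if the wrist force passes 120 N, or if a joint passes its speed limit or range.

## Robot

A 6-joint arm with a two-finger parallel gripper is mounted at the origin on a cart in front of the work surface, level with it; the furniture and walls round the work are solid. World frame = base frame: x ahead of the robot, y to its left, z up, the work surface at z = 0. Lengths are in mm, angles in rad, forces in N, time in s.
With the tool pointing down it reaches from about 350 to 875 mm from the base axis. Payload 4.2 kg.
Tool frame: the origin (TCP) lies midway between the tips of the shut fingers; the grasp point (between the pads) lies 19 mm behind it; z points along the fingers, y is the line along which they close (so a half turn about z gives the same grasp; the last joint's range is limited). The gripper opens to 85 mm and grips with 20 to 120 N. Pads are 22 mm wide; open, the fingers measure 114 mm over their backs; the gripper's body (76 mm by 85 mm) begins 54 mm behind the grasp point. The pads swing forward as they close: fully open they stand 13 mm farther back than shut.
Start: joints at [1.609, 0.385, 0.008, 0, -1.194, -0.259], TCP at [136.85, 609.812, 231.312] pointing down, gripper open.
Joint ranges: [-3.14, 3.14], [-1.21, 2.06], [-1.07, 1.41], [-3.16, 2.05], [-2.99, -0.16], [-3.1, 3.1]. Speed limits (rad/s): [2.79, 2.79, 3.14, 3.14, 3.14, 3.14].

## Interface

Orientations are given as a unit quaternion [x, y, z, w].
In Python, from bench import arm gives the robot as it stands. The module is installed in compiled form; this text tells all that it offers.
- The arm moves only by the shell command python3 -m handwheel 'ROWS' [OPENING]. ROWS is JSON, a list of rows, each an object of numbers: "x", "y", "z": the shift along the world's x, y, z each as a share of 20 cm, from -1 to 1; "ax", "ay", "az": the turn, a rotation vector about the world's x, y, z each as a share of 90 degrees, from -1 to 1. In form: [{"x": .., "y": .., "z": .., "ax": .., "ay": .., "az": ..}, ...]. A call has exactly 8 rows; each row shifts and turns the commanded pose from where the row before left it; what a row does not reach is not made up. A row lasts 1/10 s, in which the tool goes at most 50 mm and 8.59 degrees, less where a joint would pass 70% of its speed; a pose out of reach is approached as far as the arm can. A call with a number of a shift or a turn outside -1 to 1 is refused whole. A call with a gripper value outside its range is refused whole. OPENING is the opening, from -1 (shut) to 1 (fully open), set as the call begins (- or left out, the last holds). The fingers move at their own pace and stop on an object; the grip force is fixed at half the most. Time passes only in rows, so rows that do not move let the fingers close, or fill a call up. It gives the time, the measured TCP pose, the force, the opening and the grip force at its end, in the units of the state.
- arm.read_state(): the state, without advancing time (a new reading comes with each control period).
- arm.get_image(name): name is "scene" or "top" or "wrist"; returns the picture (400x640x3 uint8, red, green, blue); there is no depth.
- arm.camera_params(name): a dict with "K" (3x3 intrinsics, pixels), "k1" (the pictures are not rectified: a ray, as slopes to the right and down, at radius r is drawn at 1 + k1 r^2 times it, then the intrinsics apply), "position" and "orientation" of the camera in the world. Camera axes: x right, y down, z forward; pixel columns grow to the right and rows downward; lengths in mm; the calibration is good to about 2 mm. A picture is of the moment at which its call begins: read the wrist's pose just before it. camera_params takes no time and is no camera call; for the wrist camera it gives the pose at the moment of the call.
- arm.job_done(): hands the job in; it is judged then, once.
The state is a dict: "clock": time; "joints": joint angles; "joint_vel": joint speeds; "joint_efforts": joint torques, N m; "position": TCP position; "ee_rot": TCP orientation; "contact_force": force on the tool from outside, world axes, zero at the start; "wrist_torque": the same for the moment, N m; "gripper_width": finger opening in mm; "grasp_force": force on a finger pad.
Only numpy, scipy, OpenCV 4.12 (cv2) and the standard library are available. Lean on these libraries where they do the work, as an engineer would, in place of code of your own. Each camera call takes 0.05 s, during which the arm holds its last target. There are 200 camera calls.

## Working session

There is one attempt and no reset: what is moved stays moved. The work goes in short steps, Python scripts to look and compute and a shell command to move; the robot and the scene stay as the last step left them, time stands still between calls to the robot, and variables do not carry over. Pictures are saved under pics/ and viewed, at most 10 in all, crops included, and the job is handed in when it is done.

```bash
mkdir -p pics; cat > h.py <<'E'
from bench import arm
import numpy as np, cv2
from scipy.spatial.transform import Rotation as R
def snap(n,f):
    p=arm.camera_params(n); im=np.array(arm.get_image(n)); cv2.imwrite('pics/'+f,im[:,:,::-1]); return im,p
def ray(p,u,v):
    K=np.array(p['K']);k1=p['k1']
    d=np.array([(u-K[0,2])/K[0,0],(v-K[1,2])/K[1,1]]);s=d.copy()
    for _ in range(20): s=d/(1+k1*(s@s))
    r=R.from_quat(p['orientation']).as_matrix() if np.array(p['orientation']).shape==(4,) else np.array(p['orientation'])
    w=r@np.array([s[0],s[1],1]); return np.array(p['position']),w/np.linalg.norm(w)
def onz(p,u,v,z):
    o,d=ray(p,u,v); return o+d*(z-o[2])/d[2]
def proj(p,X):
    K=np.array(p['K']);r=R.from_quat(p['orientation']).as_matrix()
    c=r.T@(np.array(X)-np.array(p['position']));s=c[:2]/c[2];s=s*(1+p['k1']*(s@s))
    return K[0,0]*s[0]+K[0,2],K[1,1]*s[1]+K[1,2]
def tri(p1,a,p2,b):
    o1,d1=ray(p1,*a);o2,d2=ray(p2,*b)
    t=np.linalg.lstsq(np.c_[d1,-d2],o2-o1,rcond=None)[0]
    q1=o1+t[0]*d1;q2=o2+t[1]*d2; return (q1+q2)/2,np.linalg.norm(q1-q2)
E
python3 - <<'E'
from h import *
for n in('scene','top'):
    im,p=snap(n,n+'0.png'); print(n,p)
a=cv2.imread('pics/scene0.png');b=cv2.imread('pics/top0.png')
print(arm.read_state())
E
```

```text
scene {'K': array([[375.94508012,   0.        , 322.30013954],
       [  0.        , 375.94508012, 198.3600023 ],
       [  0.        ,   0.        ,   1.        ]]), 'k1': 0.023655387075978952, 'position': array([-128.22008154,  369.04466482,  921.14666181]), 'orientation': array([-0.43944219,  0.81117042, -0.33419204,  0.19289581])}
top {'K': array([[407.44558543,   0.        , 322.2715573 ],
       [  0.        , 407.44558543, 199.86299371],
       [  0.        ,   0.        ,   1.        ]]), 'k1': 0.01799309951378366, 'position': array([ 456.98266682,  -28.14388317, 1527.27619868]), 'orientation': array([ 0.71214309, -0.70082694,  0.03360624, -0.02375773])}
{'clock': 0.1, 'joints': array([ 1.60862473e+00,  3.85481277e-01,  6.74762795e-03, -4.43338345e-04,
       -1.19398101e+00, -2.58594953e-01]), 'joint_vel': array([ 0.00105344, -0.00105615,  0.00144586,  0.00201173,  0.0009575 ,
       -0.00067656]), 'joint_efforts': array([-7.78575995e-04, -3.93323278e+01,  1.88927329e+01,  4.19786990e+00,
       -2.59058936e-03,  8.59814662e-06]), 'position': array([136.73083748, 609.3235788 , 230.32293234]), 'ee_rot': array([ 9.93904461e-01, -1.10240462e-01, -6.21402983e-05,  9.79075606e-04]), 'contact_force': array([-0.02907008,  0.18193456,  0.76395181]), 'wrist_torque': array([-0.02269578, -0.02799717,  0.00053887]), 'grasp_force': 0.0, 'gripper_width': 85.6049159479957}
```

View pics/scene0.png

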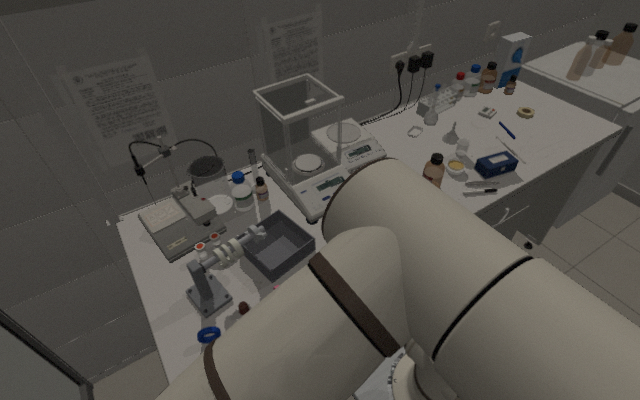

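View pics/top0.png

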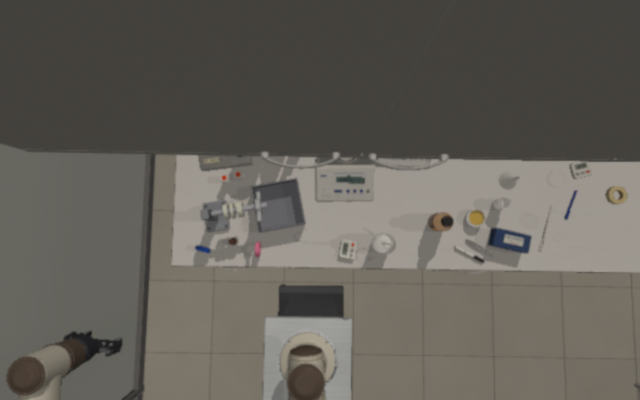

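```bash
python3 - <<'E'
from h import *
a=cv2.imread('pics/scene0.png')[205:355,175:325];b=cv2.imread('pics/top0.png')[165:265,190:315]
a=cv2.resize(a,(600,600),interpolation=3)[:, :]
b=cv2.resize(b,None,fx=6,fy=6,interpolation=3)
cv2.imwrite('pics/ca.png',cv2.convertScaleAbs(a,alpha=1.6));cv2.imwrite('pics/cb.png',cv2.convertScaleAbs(b,alpha=1.2))
E
```

```text
(no output)
```

View pics/ca.png

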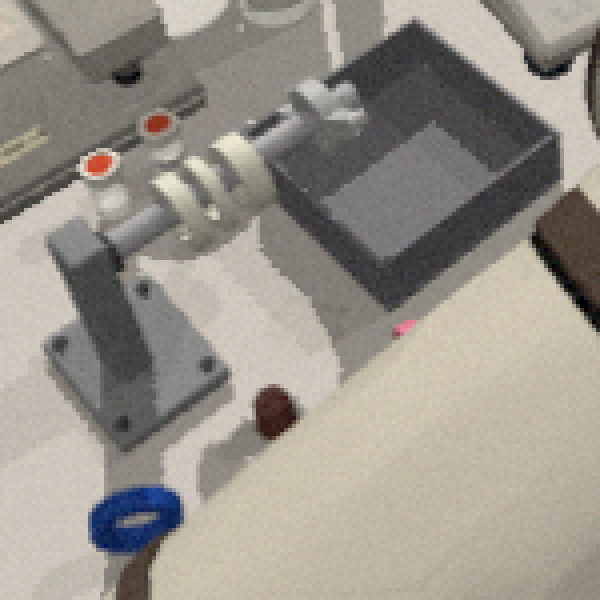

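View pics/cb.png

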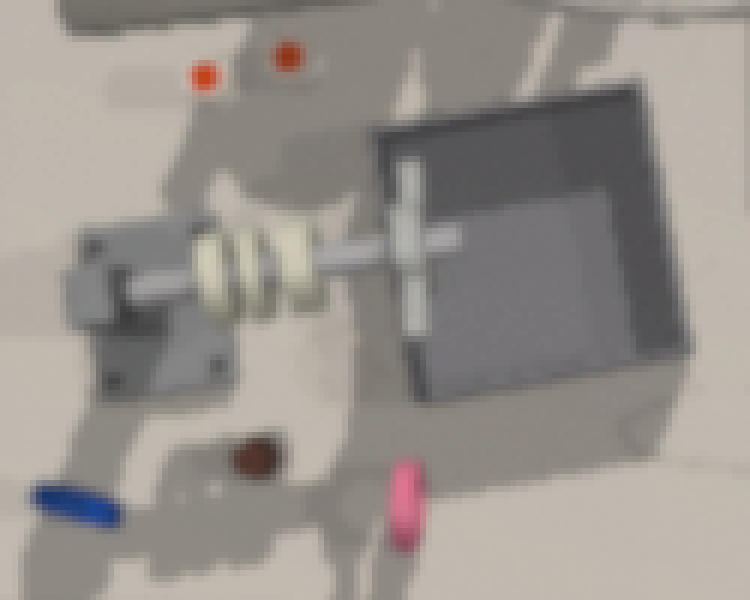

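```bash
python3 - <<'E'
from h import *
p=arm.camera_params('top');q=arm.camera_params('scene')
T=lambda x,y:(190+x/6,165+y/6)
S=lambda x,y:(175+x/4,205+y/4)
f=lambda n,x,y,z:print(n,onz(p,*T(x,y),z).round(1),(lambda a:((a[0]-175)*4,(a[1]-205)*4))(proj(q,onz(p,*T(x,y),z))))
f('tip',462,236,128);f('root',122,289,128);f('wingR',415,335,162);f('wingL',411,158,87);f('ctr',407,243,140)
for n,x,y in(('c1',375,130),('c2',638,85),('c3',690,352),('c4',425,402)): f(n,x,y,56)
f('stopper',257,457,28);f('pink',405,505,20);f('blue',77,506,10);f('v1',204,76,56);f('v2',289,56,56)
for n,a,b in (('posttop',(0,0),0),): pass
for x in (212,250,297): f('ring',x,265,140)
E
```

```text
tip [552.4 142.8 128. ] (np.float64(358.78246923720485), np.float64(85.79179026685051))
root [519.  335.2 128. ] (np.float64(110.5599069897471), np.float64(245.15104624999503))
wingR [494.4 163.3 162. ] (np.float64(363.59641264664515), np.float64(120.26446356548695))
wingL [600.8 179.1  87. ] (np.float64(291.5051255967244), np.float64(101.86750587473057))
ctr [547.1 172.4 140. ] (np.float64(321.2226505089275), np.float64(97.17303768107956))
c1 [620.6 205.7  56. ] (np.float64(254.2354578540112), np.float64(127.26818096568115))
c2 [650.7  47.7  56. ] (np.float64(422.4983868000195), np.float64(17.810045681186125))
c3 [489.7  13.2  56. ] (np.float64(566.165122050804), np.float64(129.8217650361306))
c4 [457.4 171.1  56. ] (np.float64(396.657103859294), np.float64(258.7861475683121))
stopper [422.6 275.7  28. ] (np.float64(284.41206136714277), np.float64(393.63565500029085))
pink [394.5 186.4  20. ] (np.float64(425.16984614576904), np.float64(365.24728085417064))
blue [390.7 388.1  10. ] (np.float64(144.96599523108034), np.float64(536.3974729531935))
v1 [651.6 309.5  56. ] (np.float64(105.36861558421538), np.float64(160.91533053317835))
v2 [664.6 258.8  56. ] (np.float64(164.70119969603934), np.float64(119.73320475746823))
ring [532.8 282.  140. ] (np.float64(177.5521628339328), np.float64(182.03253281023592))
ring [533.2 260.6 140. ] (np.float64(208.19949629724567), np.float64(167.23132187936426))
ring [533.6 234.1 140. ] (np.float64(245.4087557132741), np.float64(149.26084194420707))
```

Top view: bar from root (210,213) to tip (267,204), collar with wings at (258,205), three white rings at (225–240,209). Look-alikes: blue ring at (203,249), pink at (257,249); both lie on the bench, so I reject them. The white rings hang on the bar. The stopper is at (233,241) and the vials at (224,178) and (238,174). Moving over with the fingers shut.

```bash
python3 -m handwheel '[{"x":0.15,"y":-0.186,"az":-0.0626},{"x":0.15,"y":-0.186,"az":-0.0626},{"x":0.15,"y":-0.186,"az":-0.0626},{"x":0.15,"y":-0.186,"az":-0.0626},{"x":0.15,"y":-0.186,"az":-0.0626},{"x":0.15,"y":-0.186,"az":-0.0626},{"x":0.15,"y":-0.186,"az":-0.0626},{"x":0.15,"y":-0.186,"az":-0.0626}]' -1
python3 -m handwheel '[{"x":0.15,"y":-0.186,"az":-0.0626},{"x":0.15,"y":-0.186,"az":-0.0626},{"x":0.15,"y":-0.186,"az":-0.0626},{"x":0.15,"y":-0.186,"az":-0.0626},{},{},{},{}]'
python3 - <<'E'
from h import *
w,p=snap('wrist','w1.png');s,q=snap('scene','s1.png')
st=arm.read_state();print(st['position'],st['contact_force'],R.from_quat(st['ee_rot']).as_matrix().round(3),p['position'],st['clock'])
c=lambda i:cv2.convertScaleAbs(i,alpha=1.5)
a=cv2.resize(w[:,:,::-1],(480,300));b=cv2.resize(s[205:355,175:325,::-1],(600,600)[:1]*2)[:300*2]
cv2.imwrite('pics/w1v.png',c(cv2.resize(w[:,:,::-1],(800,500))))
E
```

```text
[136.78701732 609.49766815 230.64357479] [-0.62214664  0.61877299 -0.22671912] [[ 0.976 -0.219 -0.   ]
 [-0.219 -0.976 -0.001]
 [ 0.     0.001 -1.   ]] [203.4790802  595.38917781 374.15244227] 0.2invalid input at $[0]: expected keys x, y, z, ax, ay, az
invalid input at $[0]: expected keys x, y, z, ax, ay, az
```

View pics/w1v.png

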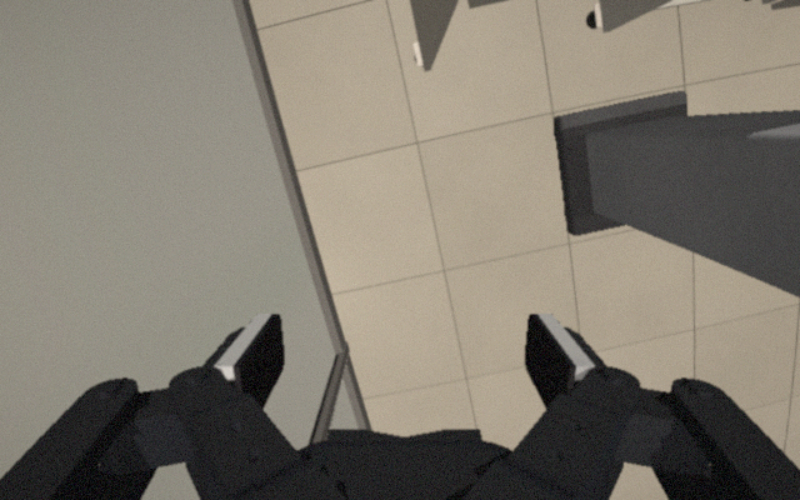

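The move was refused because every row needs all six keys, and the wrist picture shows only floor from the start pose. Resending with full rows.

```bash
python3 -m handwheel '[{"x":0.15,"y":-0.186,"z":0,"ax":0,"ay":0,"az":-0.0626},{"x":0.15,"y":-0.186,"z":0,"ax":0,"ay":0,"az":-0.0626},{"x":0.15,"y":-0.186,"z":0,"ax":0,"ay":0,"az":-0.0626},{"x":0.15,"y":-0.186,"z":0,"ax":0,"ay":0,"az":-0.0626},{"x":0.15,"y":-0.186,"z":0,"ax":0,"ay":0,"az":-0.0626},{"x":0.15,"y":-0.186,"z":0,"ax":0,"ay":0,"az":-0.0626},{"x":0.15,"y":-0.186,"z":0,"ax":0,"ay":0,"az":-0.0626},{"x":0.15,"y":-0.186,"z":0,"ax":0,"ay":0,"az":-0.0626}]' -1
python3 -m handwheel '[{"x":0.15,"y":-0.186,"z":0,"ax":0,"ay":0,"az":-0.0626},{"x":0.15,"y":-0.186,"z":0,"ax":0,"ay":0,"az":-0.0626},{"x":0.15,"y":-0.186,"z":0,"ax":0,"ay":0,"az":-0.0626},{"x":0.15,"y":-0.186,"z":0,"ax":0,"ay":0,"az":-0.0626},{"x":0,"y":0,"z":0,"ax":0,"ay":0,"az":0},{"x":0,"y":0,"z":0,"ax":0,"ay":0,"az":0},{"x":0,"y":0,"z":0,"ax":0,"ay":0,"az":0},{"x":0,"y":0,"z":0,"ax":0,"ay":0,"az":0}]'
python3 - <<'E'
from h import *
w,p=snap('wrist','w2.png');s,q=snap('scene','s2.png');t,_=snap('top','t2.png')
st=arm.read_state();print(st['position'],st['contact_force'],R.from_quat(st['ee_rot']).as_matrix().round(3),p,st['clock'])
cv2.imwrite('pics/w2v.png',cv2.convertScaleAbs(cv2.resize(w[:,:,::-1],(800,500)),alpha=1.4))
E
```

```text
clock: 1.0
position: [377.6, 310.5, 231.5]
ee_rot: [0.875, -0.484, -0.0, -0.0]
contact_force: [0.1, 1.1, -0.6]
gripper_width: -0.0
grasp_force: 0.0
clock: 1.8
position: [496.2, 164.4, 231.4]
ee_rot: [0.765, -0.644, -0.0, -0.0]
contact_force: [-0.5, -0.1, -0.0]
gripper_width: -0.1
grasp_force: 0.0
[496.34431034 164.39636163 231.46527201] [ 0.43964976 -0.44018334 -0.25343703] [[ 0.171 -0.985  0.   ]
 [-0.985 -0.171  0.   ]
 [-0.    -0.    -1.   ]] {'K': array([[327.65792773,   0.        , 323.21478022],
       [  0.        , 327.65792773, 199.99611378],
       [  0.        ,   0.        ,   1.        ]]), 'k1': -0.06920133466666875, 'position': array([508.6528509 ,  98.51874113, 375.19707165]), 'orientation': array([-0.08525468,  0.98731194,  0.13344622, -0.01178426])} 1.95
```

View pics/w2v.png

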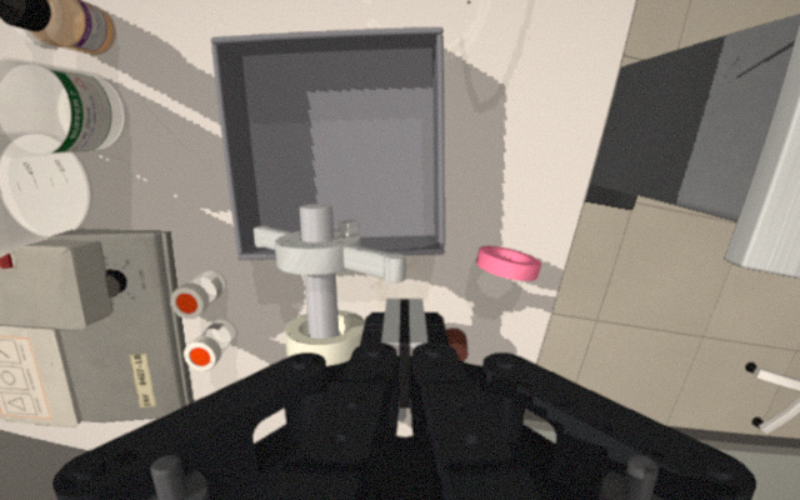

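```bash
python3 - <<'E'
from h import *
p={'K':np.array([[327.65792773,0,323.21478022],[0,327.65792773,199.99611378],[0,0,1]]),'k1':-0.06920133,'position':np.array([508.6528509,98.51874113,375.19707165]),'orientation':np.array([-0.08525468,0.98731194,0.13344622,-0.01178426])}
f=lambda n,x,y,z:print(n,onz(p,x*.8,y*.8,z).round(1))
f('tip top edge',316,206,130);f('tip mid',316,222,125);f('bar',322.5,300,135);f('wing end',404,266,162);f('wing near',390,279,160);f('wing far',392,256,160)
f('fingertip',404,301,231);f('collar L',277,262,125);f('collar R',344,265,125);f('collar top back',309,270,152);
f('ring outer top',325,352,140)
for a in((213,40),(442,28),(443,248),(238,255)):f('tray',*a,56)
E
```

```text
tip top edge [554.2 146.9 130. ]
tip mid [553.9 157.9 125. ]
bar [542.3 204.8 135. ]
wing end [496.9 165.3 162. ]
wing near [503.2 174.7 160. ]
wing far [504.3 161.4 160. ]
fingertip [498.3 157.4 231. ]
collar L [575.8 188.3 125. ]
collar R [532.9 182.8 125. ]
collar top back [549.8 180.2 152. ]
ring outer top [535.9 238.2 140. ]
tray [658.3  52.1  56. ]
tray [494.9  17.8  56. ]
tray [462.7 178.1  56. ]
tray [626.9 212.6  56. ]
```

Wrist view: collar at (310,255), raised wing tip at (393,268), just in front of the fingertip and within about 4 mm of it along the bar. A small tooth shows at (348,228). Descending onto the wing.

```bash
python3 -m handwheel '[{"x":0.0013,"y":0.0013,"z":-0.035,"ax":0,"ay":0,"az":0},{"x":0.0013,"y":0.0013,"z":-0.035,"ax":0,"ay":0,"az":0},{"x":0.0013,"y":0.0013,"z":-0.035,"ax":0,"ay":0,"az":0},{"x":0.0013,"y":0.0013,"z":-0.035,"ax":0,"ay":0,"az":0},{"x":0.0013,"y":0.0013,"z":-0.035,"ax":0,"ay":0,"az":0},{"x":0.0013,"y":0.0013,"z":-0.035,"ax":0,"ay":0,"az":0},{"x":0.0013,"y":0.0013,"z":-0.035,"ax":0,"ay":0,"az":0},{"x":0.0013,"y":0.0013,"z":-0.03,"ax":0,"ay":0,"az":0}]' -1
python3 -m handwheel '[{"x":0,"y":0,"z":-0.006,"ax":0,"ay":0,"az":0},{"x":0,"y":0,"z":-0.006,"ax":0,"ay":0,"az":0},{"x":0,"y":0,"z":-0.006,"ax":0,"ay":0,"az":0},{"x":0,"y":0,"z":-0.006,"ax":0,"ay":0,"az":0},{"x":0,"y":0,"z":-0.006,"ax":0,"ay":0,"az":0},{"x":0,"y":0,"z":-0.006,"ax":0,"ay":0,"az":0},{"x":0,"y":0,"z":-0.006,"ax":0,"ay":0,"az":0},{"x":0,"y":0,"z":-0.006,"ax":0,"ay":0,"az":0}]'
python3 -m handwheel '[{"x":0,"y":0,"z":-0.006,"ax":0,"ay":0,"az":0},{"x":0,"y":0,"z":-0.006,"ax":0,"ay":0,"az":0},{"x":0,"y":0,"z":-0.006,"ax":0,"ay":0,"az":0},{"x":0,"y":0,"z":-0.006,"ax":0,"ay":0,"az":0},{"x":0,"y":0,"z":-0.006,"ax":0,"ay":0,"az":0},{"x":0,"y":0,"z":-0.006,"ax":0,"ay":0,"az":0},{"x":0,"y":0,"z":-0.006,"ax":0,"ay":0,"az":0},{"x":0,"y":0,"z":-0.006,"ax":0,"ay":0,"az":0}]'
```

```text
clock: 2.75
position: [498.9, 165.4, 175.6]
ee_rot: [0.765, -0.645, -0.0, 0.0]
contact_force: [-0.7, 0.8, 0.2]
gripper_width: 0.0
grasp_force: 0.0
clock: 3.55
position: [498.9, 165.5, 166.7]
ee_rot: [0.765, -0.645, 0.0, -0.0]
contact_force: [0.2, -0.1, 0.1]
gripper_width: -0.2
grasp_force: 0.1
clock: 4.35
position: [499.0, 165.5, 157.0]
ee_rot: [0.765, -0.644, 0.0, -0.0]
contact_force: [-0.1, -0.5, -0.6]
gripper_width: -0.2
grasp_force: 0.3
```

```bash
python3 -m handwheel '[{"x":0,"y":0,"z":-0.005,"ax":0,"ay":0,"az":0},{"x":0,"y":0,"z":-0.005,"ax":0,"ay":0,"az":0},{"x":0,"y":0,"z":-0.005,"ax":0,"ay":0,"az":0},{"x":0,"y":0,"z":-0.005,"ax":0,"ay":0,"az":0},{"x":0,"y":0,"z":-0.005,"ax":0,"ay":0,"az":0},{"x":0,"y":0,"z":-0.005,"ax":0,"ay":0,"az":0},{"x":0,"y":0,"z":-0.005,"ax":0,"ay":0,"az":0},{"x":0,"y":0,"z":-0.005,"ax":0,"ay":0,"az":0}]'
python3 - <<'E'
from h import *
w,p=snap('wrist','w3.png')
cv2.imwrite('pics/w3v.png',cv2.convertScaleAbs(cv2.resize(w[100:320,180:400,::-1],(600,600),interpolation=3),alpha=1.4))
E
```

```text
clock: 5.15
position: [498.9, 165.5, 149.0]
ee_rot: [0.765, -0.645, 0.0, 0.0]
contact_force: [-0.3, -0.6, -0.1]
gripper_width: -0.3
grasp_force: 0.2
```

View pics/w3v.png

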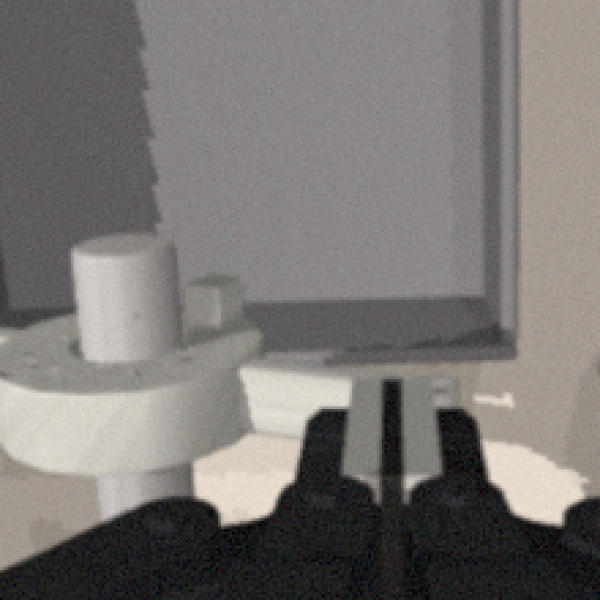

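The wing lies under the fingertip at (300–450,390) and turns freely, with the tooth at (215,305). Continuing in small steps.

```bash
python3 -m handwheel '[{"x":0,"y":0,"z":-0.003,"ax":0,"ay":0,"az":0},{"x":0,"y":0,"z":-0.003,"ax":0,"ay":0,"az":0},{"x":0,"y":0,"z":-0.003,"ax":0,"ay":0,"az":0},{"x":0,"y":0,"z":-0.003,"ax":0,"ay":0,"az":0},{"x":0,"y":0,"z":-0.003,"ax":0,"ay":0,"az":0},{"x":0,"y":0,"z":-0.003,"ax":0,"ay":0,"az":0},{"x":0,"y":0,"z":-0.003,"ax":0,"ay":0,"az":0},{"x":0,"y":0,"z":-0.003,"ax":0,"ay":0,"az":0}]'
```

```text
clock: 6.0
position: [499.0, 165.5, 144.3]
ee_rot: [0.765, -0.644, 0.0, -0.0]
contact_force: [0.5, -0.1, 0.6]
gripper_width: 0.1
grasp_force: 0.1
```

```bash
python3 -m handwheel '[{"x":0,"y":0,"z":-0.003,"ax":0,"ay":0,"az":0},{"x":0,"y":0,"z":-0.003,"ax":0,"ay":0,"az":0},{"x":0,"y":0,"z":-0.003,"ax":0,"ay":0,"az":0},{"x":0,"y":0,"z":-0.003,"ax":0,"ay":0,"az":0},{"x":0,"y":0,"z":-0.003,"ax":0,"ay":0,"az":0},{"x":0,"y":0,"z":-0.003,"ax":0,"ay":0,"az":0},{"x":0,"y":0,"z":-0.003,"ax":0,"ay":0,"az":0},{"x":0,"y":0,"z":-0.003,"ax":0,"ay":0,"az":0}]'
```

```text
clock: 6.8
position: [498.9, 165.5, 139.4]
ee_rot: [0.765, -0.645, -0.0, 0.0]
contact_force: [-0.1, -0.1, -0.3]
gripper_width: -0.2
grasp_force: 0.1
```

```bash
python3 -m handwheel '[{"x":0,"y":0,"z":-0.003,"ax":0,"ay":0,"az":0},{"x":0,"y":0,"z":-0.003,"ax":0,"ay":0,"az":0},{"x":0,"y":0,"z":-0.003,"ax":0,"ay":0,"az":0},{"x":0,"y":0,"z":-0.003,"ax":0,"ay":0,"az":0},{"x":0,"y":0,"z":-0.003,"ax":0,"ay":0,"az":0},{"x":0,"y":0,"z":-0.003,"ax":0,"ay":0,"az":0},{"x":0,"y":0,"z":-0.003,"ax":0,"ay":0,"az":0},{"x":0,"y":0,"z":-0.003,"ax":0,"ay":0,"az":0}]'
```

```text
clock: 7.6
position: [498.9, 165.5, 134.7]
ee_rot: [0.765, -0.645, 0.0, -0.0]
contact_force: [-0.3, -0.8, 1.2]
gripper_width: -0.0
grasp_force: 0.1
```

```bash
python3 -m handwheel '[{"x":0,"y":0,"z":-0.003,"ax":0,"ay":0,"az":0},{"x":0,"y":0,"z":-0.003,"ax":0,"ay":0,"az":0},{"x":0,"y":0,"z":-0.003,"ax":0,"ay":0,"az":0},{"x":0,"y":0,"z":-0.003,"ax":0,"ay":0,"az":0},{"x":0,"y":0,"z":-0.003,"ax":0,"ay":0,"az":0},{"x":0,"y":0,"z":-0.003,"ax":0,"ay":0,"az":0},{"x":0,"y":0,"z":-0.003,"ax":0,"ay":0,"az":0},{"x":0,"y":0,"z":-0.003,"ax":0,"ay":0,"az":0}]'
```

```text
clock: 8.4
position: [498.9, 165.5, 129.9]
ee_rot: [0.765, -0.645, 0.0, 0.0]
contact_force: [-0.0, -0.1, 0.0]
gripper_width: -0.1
grasp_force: 0.1
```

```bash
python3 -m handwheel '[{"x":0,"y":0,"z":-0.003,"ax":0,"ay":0,"az":0},{"x":0,"y":0,"z":-0.003,"ax":0,"ay":0,"az":0},{"x":0,"y":0,"z":-0.003,"ax":0,"ay":0,"az":0},{"x":0,"y":0,"z":-0.003,"ax":0,"ay":0,"az":0},{"x":0,"y":0,"z":-0.003,"ax":0,"ay":0,"az":0},{"x":0,"y":0,"z":-0.003,"ax":0,"ay":0,"az":0},{"x":0,"y":0,"z":-0.003,"ax":0,"ay":0,"az":0},{"x":0,"y":0,"z":-0.003,"ax":0,"ay":0,"az":0}]'
```

```text
clock: 9.2
position: [498.9, 165.5, 125.1]
ee_rot: [0.765, -0.645, -0.0, 0.0]
contact_force: [-1.1, 0.2, -0.7]
gripper_width: -0.3
grasp_force: 0.1
```

```bash
python3 -m handwheel '[{"x":0,"y":0,"z":-0.003,"ax":0,"ay":0,"az":0},{"x":0,"y":0,"z":-0.003,"ax":0,"ay":0,"az":0},{"x":0,"y":0,"z":-0.003,"ax":0,"ay":0,"az":0},{"x":0,"y":0,"z":-0.003,"ax":0,"ay":0,"az":0},{"x":0,"y":0,"z":-0.003,"ax":0,"ay":0,"az":0},{"x":0,"y":0,"z":-0.003,"ax":0,"ay":0,"az":0},{"x":0,"y":0,"z":-0.003,"ax":0,"ay":0,"az":0},{"x":0,"y":0,"z":-0.003,"ax":0,"ay":0,"az":0}]'
```

```text
clock: 10.0
position: [499.0, 165.5, 120.3]
ee_rot: [0.765, -0.645, 0.0, -0.0]
contact_force: [0.3, -0.2, 1.0]
gripper_width: -0.1
grasp_force: 0.2
```

```bash
python3 -m handwheel '[{"x":0,"y":0,"z":-0.003,"ax":0,"ay":0,"az":0},{"x":0,"y":0,"z":-0.003,"ax":0,"ay":0,"az":0},{"x":0,"y":0,"z":-0.003,"ax":0,"ay":0,"az":0},{"x":0,"y":0,"z":-0.003,"ax":0,"ay":0,"az":0},{"x":0,"y":0,"z":-0.003,"ax":0,"ay":0,"az":0},{"x":0,"y":0,"z":-0.003,"ax":0,"ay":0,"az":0},{"x":0,"y":0,"z":-0.003,"ax":0,"ay":0,"az":0},{"x":0,"y":0,"z":-0.003,"ax":0,"ay":0,"az":0}]'
python3 - <<'E'
from h import *
w,p=snap('wrist','w4.png')
cv2.imwrite('pics/w4v.png',cv2.convertScaleAbs(cv2.resize(w[100:320,180:400,::-1],(600,600),interpolation=3),alpha=1.4))
E
```

```text
clock: 10.8
position: [498.9, 165.5, 115.4]
ee_rot: [0.765, -0.645, -0.0, 0.0]
contact_force: [-0.6, 0.0, -0.3]
gripper_width: -0.1
grasp_force: 0.1
```

View pics/w4v.png

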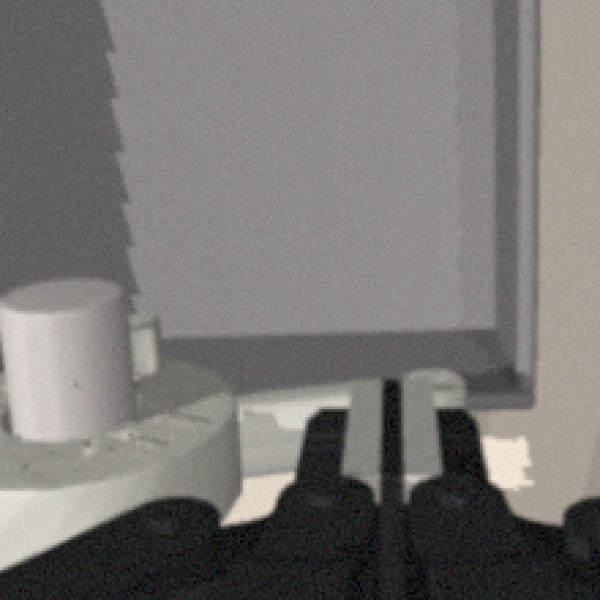

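The wing is still under the fingers and the tooth has swung down beside the bar at (145,345). Continuing.

```bash
python3 -m handwheel '[{"x":0,"y":0,"z":-0.0025,"ax":0,"ay":0,"az":0},{"x":0,"y":0,"z":-0.0025,"ax":0,"ay":0,"az":0},{"x":0,"y":0,"z":-0.0025,"ax":0,"ay":0,"az":0},{"x":0,"y":0,"z":-0.0025,"ax":0,"ay":0,"az":0},{"x":0,"y":0,"z":-0.0025,"ax":0,"ay":0,"az":0},{"x":0,"y":0,"z":-0.0025,"ax":0,"ay":0,"az":0},{"x":0,"y":0,"z":-0.0025,"ax":0,"ay":0,"az":0},{"x":0,"y":0,"z":-0.0025,"ax":0,"ay":0,"az":0}]'
```

```text
clock: 11.65
position: [498.9, 165.6, 111.5]
ee_rot: [0.765, -0.645, -0.0, -0.0]
contact_force: [-0.8, 0.5, 1.8]
gripper_width: 0.1
grasp_force: 0.8
```

```bash
python3 -m handwheel '[{"x":0,"y":0,"z":-0.0025,"ax":0,"ay":0,"az":0},{"x":0,"y":0,"z":-0.0025,"ax":0,"ay":0,"az":0},{"x":0,"y":0,"z":-0.0025,"ax":0,"ay":0,"az":0},{"x":0,"y":0,"z":-0.0025,"ax":0,"ay":0,"az":0},{"x":0,"y":0,"z":-0.0025,"ax":0,"ay":0,"az":0},{"x":0,"y":0,"z":-0.0025,"ax":0,"ay":0,"az":0},{"x":0,"y":0,"z":0,"ax":0,"ay":0,"az":0},{"x":0,"y":0,"z":0,"ax":0,"ay":0,"az":0}]'
```

```text
clock: 12.45
position: [499.3, 165.8, 108.8]
ee_rot: [0.765, -0.644, 0.0, -0.001]
contact_force: [-1.3, 1.2, 4.2]
gripper_width: 0.0
grasp_force: 2.1
```

```bash
python3 -m handwheel '[{"x":0,"y":0,"z":-0.0025,"ax":0,"ay":0,"az":0},{"x":0,"y":0,"z":-0.0025,"ax":0,"ay":0,"az":0},{"x":0,"y":0,"z":-0.0025,"ax":0,"ay":0,"az":0},{"x":0,"y":0,"z":-0.0025,"ax":0,"ay":0,"az":0},{"x":0,"y":0,"z":0,"ax":0,"ay":0,"az":0},{"x":0,"y":0,"z":0,"ax":0,"ay":0,"az":0},{"x":0,"y":0,"z":0,"ax":0,"ay":0,"az":0},{"x":0,"y":0,"z":0,"ax":0,"ay":0,"az":0}]'
```

```text
clock: 13.25
position: [499.7, 166.2, 107.2]
ee_rot: [0.765, -0.644, 0.0, -0.001]
contact_force: [-2.3, 3.3, 6.2]
gripper_width: 0.3
grasp_force: 3.0
```

```bash
python3 -m handwheel '[{"x":0,"y":0,"z":-0.0025,"ax":0,"ay":0,"az":0},{"x":0,"y":0,"z":-0.0025,"ax":0,"ay":0,"az":0},{"x":0,"y":0,"z":-0.0025,"ax":0,"ay":0,"az":0},{"x":0,"y":0,"z":-0.0025,"ax":0,"ay":0,"az":0},{"x":0,"y":0,"z":0,"ax":0,"ay":0,"az":0},{"x":0,"y":0,"z":0,"ax":0,"ay":0,"az":0},{"x":0,"y":0,"z":0,"ax":0,"ay":0,"az":0},{"x":0,"y":0,"z":0,"ax":0,"ay":0,"az":0}]'
```

```text
clock: 14.05
position: [500.1, 166.6, 105.7]
ee_rot: [0.765, -0.644, 0.001, -0.002]
contact_force: [-2.2, 4.3, 7.5]
gripper_width: 0.2
grasp_force: 3.8
```

```bash
python3 - <<'E'
from h import *
w,p=snap('wrist','w5.png');s,q=snap('scene','s5.png');t,_=snap('top','t5.png')
c=lambda i,a:cv2.convertScaleAbs(cv2.resize(i,(400,300),interpolation=3),alpha=a)
w4=cv2.imread('pics/w4.png')
A=np.hstack([c(w4[190:320,100:360],1.4)[:, :],c(w[190:320,100:360,::-1],1.4)])
B=np.hstack([c(s[200:290,220:340,::-1],2),c(t[175:244,220:312,::-1],1.4)])
cv2.imwrite('pics/cmp.png',np.vstack([A,B]));print(arm.read_state()['contact_force'])
E
```

```text
[-2.35427829  3.99632753  7.87961768]
```

View pics/cmp.png

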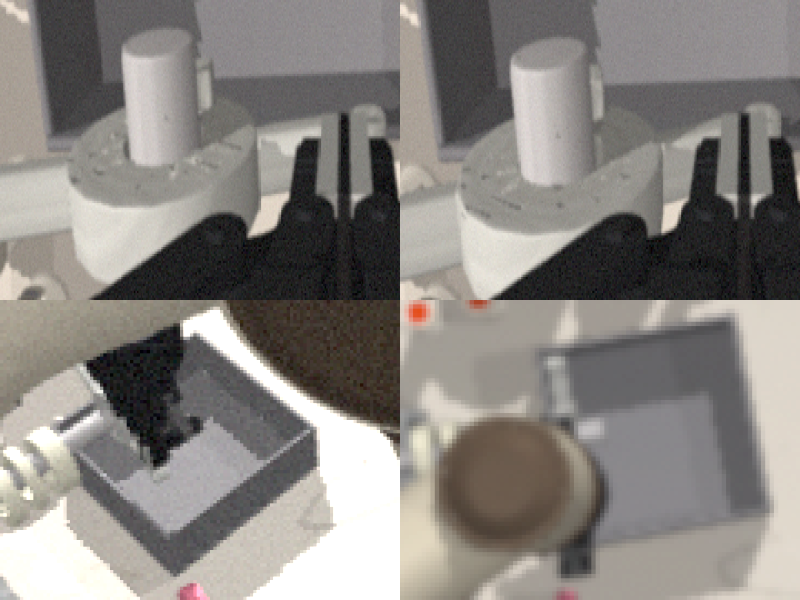

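New view, compared with the earlier one: the collar no longer turns. Its wing at (700,125) only skews slightly while the force builds to 8 N, so it is against the stop. All three rings are still on the bar. Lifting, then moving behind the collar.

```bash
python3 -m handwheel '[{"x":0,"y":0,"z":0.05,"ax":0,"ay":0,"az":0},{"x":0,"y":0,"z":0.15,"ax":0,"ay":0,"az":0},{"x":0,"y":0,"z":0.15,"ax":0,"ay":0,"az":0},{"x":0,"y":0,"z":0.15,"ax":0,"ay":0,"az":0},{"x":0.108,"y":0.09,"z":0,"ax":0,"ay":0,"az":0},{"x":0.108,"y":0.09,"z":0,"ax":0,"ay":0,"az":0},{"x":0,"y":0,"z":0,"ax":0,"ay":0,"az":0},{"x":0,"y":0,"z":0,"ax":0,"ay":0,"az":0}]' -1
python3 -m handwheel '[{"x":0,"y":0,"z":0,"ax":0,"ay":0,"az":0},{"x":0,"y":0,"z":0,"ax":0,"ay":0,"az":0},{"x":0,"y":0,"z":0,"ax":0,"ay":0,"az":0},{"x":0,"y":0,"z":0,"ax":0,"ay":0,"az":0},{"x":0,"y":0,"z":0,"ax":0,"ay":0,"az":0},{"x":0,"y":0,"z":0,"ax":0,"ay":0,"az":0},{"x":0,"y":0,"z":0,"ax":0,"ay":0,"az":0},{"x":0,"y":0,"z":0,"ax":0,"ay":0,"az":0}]' -0.25
python3 - <<'E'
from h import *
w,p=snap('wrist','w6.png');print(p['position'],p['orientation'])
cv2.imwrite('pics/w6v.png',cv2.convertScaleAbs(cv2.resize(w[:,:,::-1],(800,500),interpolation=3),alpha=1.4))
E
```

```text
clock: 15.0
position: [541.5, 200.7, 203.4]
ee_rot: [0.764, -0.645, -0.0, 0.002]
contact_force: [-0.4, -0.6, -0.5]
gripper_width: -0.1
grasp_force: 0.0
clock: 15.8
position: [542.1, 201.5, 204.5]
ee_rot: [0.765, -0.645, -0.0, -0.0]
contact_force: [-0.6, -0.6, 0.5]
gripper_width: 32.0
grasp_force: 0.0
[554.4130514  135.60480196 348.32129623] [-0.08415531  0.98741764  0.1333732  -0.01165704]
```

View pics/w6v.png

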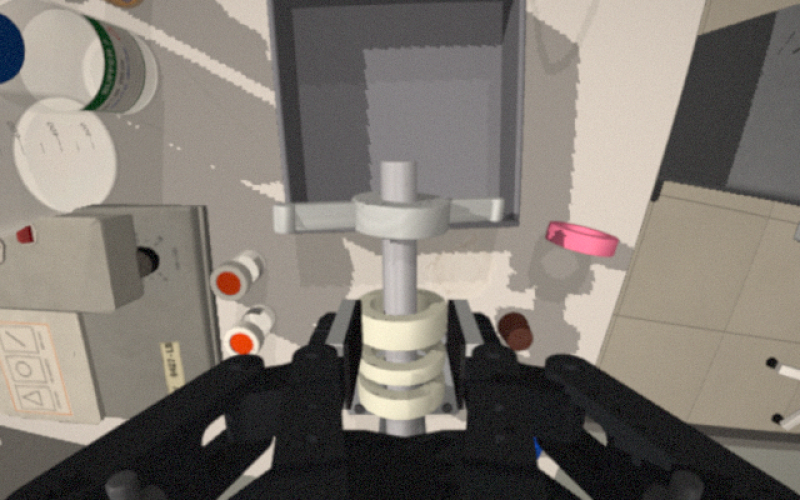

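Wrist view: collar at (402,215) with wings at (284,217) and (497,208), rings on the bar at (404,315–395), and the fingers at (345,320)/(457,320) straddling the bar centrally.

```bash
python3 - <<'E'
from h import *
p=dict(arm.camera_params('wrist'))
e=np.array([.171,-.985]);l=np.array([.985,.171]);o=np.array([519,335.2])
def f(n,x,y,z):
    X=onz(p,x*.8,y*.8,z)[:2]-o;print(n,'s',(X@e).round(1),'lat',(X@l).round(1))
f('collar back',402,236,150);f('collar front',402,201,150);f('bar',399,260,135);f('bartip',398,160,130)
f('r outer front',404,312,145);f('r outer back',404,347,145);f('r inner back',404,415,145);f('r inner front',404,388,145)
f('wingR near',480,221,95);f('wingL',284,217,160)
E
```

```text
collar back s 155.3 lat 1.7
collar front s 172.8 lat 1.7
bar s 138.3 lat 3.5
bartip s 191.4 lat 3.8
r outer front s 112.1 lat 0.8
r outer back s 91.1 lat 0.8
r inner back s 46.3 lat 0.9
r inner front s 64.8 lat 0.9
wingR near s 151.8 lat -47.2
wingL s 167.0 lat 57.0
```

```bash
python3 -m handwheel '[{"x":0.001,"y":0,"z":-0.08,"ax":0,"ay":0,"az":0},{"x":0.001,"y":0,"z":-0.08,"ax":0,"ay":0,"az":0},{"x":0.001,"y":0,"z":-0.08,"ax":0,"ay":0,"az":0},{"x":0.001,"y":0,"z":-0.08,"ax":0,"ay":0,"az":0},{"x":0.001,"y":0,"z":-0.08,"ax":0,"ay":0,"az":0},{"x":0,"y":0,"z":-0.08,"ax":0,"ay":0,"az":0},{"x":0.0034,"y":-0.02,"z":0,"ax":0,"ay":0,"az":0},{"x":0.0034,"y":-0.02,"z":0,"ax":0,"ay":0,"az":0}]'
python3 -m handwheel '[{"x":0.001,"y":-0.006,"z":0,"ax":0,"ay":0,"az":0},{"x":0.001,"y":-0.006,"z":0,"ax":0,"ay":0,"az":0},{"x":0.001,"y":-0.006,"z":0,"ax":0,"ay":0,"az":0},{"x":0.001,"y":-0.006,"z":0,"ax":0,"ay":0,"az":0},{"x":0.001,"y":-0.006,"z":0,"ax":0,"ay":0,"az":0},{"x":0.001,"y":-0.006,"z":0,"ax":0,"ay":0,"az":0},{"x":0.001,"y":-0.006,"z":0,"ax":0,"ay":0,"az":0},{"x":0.001,"y":-0.006,"z":0,"ax":0,"ay":0,"az":0}]'
```

```text
clock: 16.65
position: [544.7, 193.3, 108.7]
ee_rot: [0.765, -0.644, 0.0, 0.0]
contact_force: [-0.5, -0.3, 0.8]
gripper_width: 32.4
grasp_force: 0.2
clock: 17.45
position: [546.5, 183.9, 108.8]
ee_rot: [0.765, -0.644, 0.0, -0.0]
contact_force: [0.1, 2.3, 1.1]
gripper_width: 32.2
grasp_force: 1.2
```

```bash
python3 -m handwheel '[{"x":0.0007,"y":-0.004,"z":0,"ax":0,"ay":0,"az":0},{"x":0.0007,"y":-0.004,"z":0,"ax":0,"ay":0,"az":0},{"x":0.0007,"y":-0.004,"z":0,"ax":0,"ay":0,"az":0},{"x":0.0007,"y":-0.004,"z":0,"ax":0,"ay":0,"az":0},{"x":0.0007,"y":-0.004,"z":0,"ax":0,"ay":0,"az":0},{"x":0.0007,"y":-0.004,"z":0,"ax":0,"ay":0,"az":0},{"x":0.0007,"y":-0.004,"z":0,"ax":0,"ay":0,"az":0},{"x":0.0007,"y":-0.004,"z":0,"ax":0,"ay":0,"az":0}]'
```

```text
clock: 18.25
position: [547.1, 177.3, 108.4]
ee_rot: [0.765, -0.645, -0.0, 0.0]
contact_force: [-0.0, 1.9, 0.1]
gripper_width: 32.1
grasp_force: 0.7
```

```bash
python3 -m handwheel '[{"x":0.0007,"y":-0.004,"z":0,"ax":0,"ay":0,"az":0},{"x":0.0007,"y":-0.004,"z":0,"ax":0,"ay":0,"az":0},{"x":0.0007,"y":-0.004,"z":0,"ax":0,"ay":0,"az":0},{"x":0.0007,"y":-0.004,"z":0,"ax":0,"ay":0,"az":0},{"x":0.0007,"y":-0.004,"z":0,"ax":0,"ay":0,"az":0},{"x":0.0007,"y":-0.004,"z":0,"ax":0,"ay":0,"az":0},{"x":0.0007,"y":-0.004,"z":0,"ax":0,"ay":0,"az":0},{"x":0.0007,"y":-0.004,"z":0,"ax":0,"ay":0,"az":0}]'
```

```text
clock: 19.05
position: [548.2, 170.9, 108.4]
ee_rot: [0.765, -0.645, -0.0, 0.0]
contact_force: [0.5, 0.7, -0.5]
gripper_width: 32.2
grasp_force: 0.5
```

```bash
python3 -m handwheel '[{"x":0.0007,"y":-0.004,"z":0,"ax":0,"ay":0,"az":0},{"x":0.0007,"y":-0.004,"z":0,"ax":0,"ay":0,"az":0},{"x":0.0007,"y":-0.004,"z":0,"ax":0,"ay":0,"az":0},{"x":0.0007,"y":-0.004,"z":0,"ax":0,"ay":0,"az":0},{"x":0.0007,"y":-0.004,"z":0,"ax":0,"ay":0,"az":0},{"x":0.0007,"y":-0.004,"z":0,"ax":0,"ay":0,"az":0},{"x":0.0007,"y":-0.004,"z":0,"ax":0,"ay":0,"az":0},{"x":0.0007,"y":-0.004,"z":0,"ax":0,"ay":0,"az":0}]'
```

```text
clock: 19.85
position: [549.4, 164.6, 108.5]
ee_rot: [0.765, -0.645, -0.0, 0.0]
contact_force: [-0.2, 0.3, -0.3]
gripper_width: 32.0
grasp_force: 0.4
```

```bash
python3 -m handwheel '[{"x":0.0017,"y":-0.01,"z":0,"ax":0,"ay":0,"az":0},{"x":0.0017,"y":-0.01,"z":0,"ax":0,"ay":0,"az":0},{"x":0.0017,"y":-0.01,"z":0,"ax":0,"ay":0,"az":0},{"x":0.0017,"y":-0.01,"z":0,"ax":0,"ay":0,"az":0},{"x":0.0017,"y":-0.01,"z":0,"ax":0,"ay":0,"az":0},{"x":0.0017,"y":-0.01,"z":0,"ax":0,"ay":0,"az":0},{"x":0.0017,"y":-0.01,"z":0,"ax":0,"ay":0,"az":0},{"x":0.0017,"y":-0.01,"z":0,"ax":0,"ay":0,"az":0}]'
python3 - <<'E'
from h import *
w,p=snap('wrist','w7.png')
# bright collar pixels along image column region
g=w.astype(int).sum(2)/3; m=(g>105)&(np.ptp(w.astype(int),axis=2)<25)
for r in range(60,330,10): print(r,''.join('#' if m[r,c] else '.' for c in range(200,430,4)))
E
```

```text
clock: 20.65
position: [552.2, 148.5, 108.5]
ee_rot: [0.765, -0.645, 0.0, 0.0]
contact_force: [-0.1, 0.0, -0.5]
gripper_width: 32.3
grasp_force: 0.0
60 ..........................................................
70 ..........................................................
80 ..........................................................
90 ..................................#...........#...........
100 .................................#.#....#.................
110 ........................#....##.....#.....................
120 .....................#........###.#.....##..###.###.#.#...
130 ......................################################....
140 ......................################################....
150 ......................#################################...
160 ......................################################....
170 .......................#########....##################.##.
180 .................#####.############...################..#.
190 ...###############################..####################..
200 ...####.##########################..###############.......
210 .................################.........................
220 ........................######....................####....
230 .........................#..#.##.#..##...........#######..
240 ............................#.#..#######....##########.#..
250 ................................########.......########...
260 ..........................................................
270 ................................#.#.......................
280 #.................#..............##.........#.............
290 .......................#....######...#..................##
300 ......................###....#####..#####.................
310 .....................####....#####..#####.................
320 .....................####....####..###.#.#................
```

```bash
python3 -m handwheel '[{"x":0,"y":0,"z":0.1,"ax":0,"ay":0,"az":0},{"x":0,"y":0,"z":0.2,"ax":0,"ay":0,"az":0},{"x":0,"y":0,"z":0.2,"ax":0,"ay":0,"az":0},{"x":-0.0344,"y":0.2,"z":0,"ax":0,"ay":0,"az":0},{"x":-0.0344,"y":0.2,"z":0,"ax":0,"ay":0,"az":0},{"x":-0.0344,"y":0.2,"z":0,"ax":0,"ay":0,"az":0},{"x":-0.0344,"y":0.2,"z":0,"ax":0,"ay":0,"az":0},{"x":0,"y":0,"z":0,"ax":0,"ay":0,"az":0}]'
python3 - <<'E'
from h import *
w,p=snap('wrist','w8.png');t,q=snap('top','t8.png')
print(arm.read_state()['position'])
o=np.array([519,335.2,0]);e=np.array([.171,-.985,0]);l=np.array([.985,.171,0]);c=np.array([556,112,0])
hsv=cv2.cvtColor(w,cv2.COLOR_RGB2GRAY)
# floor-plane rectified map of tray interior, z=12: rows along bar (s offset from tray centre), cols lateral
for z in (12,):
  for ds in range(-90,100,10):
    print('%4d'%ds,' '.join('%3d'%hsv[int(round(v)),int(round(u))] if 0<=u<640 and 0<=v<400 else ' --' for u,v in [proj(p,c+e*ds+l*a+[0,0,z]) for a in range(-90,100,10)]))
g=cv2.cvtColor(t,cv2.COLOR_RGB2GRAY)
print('top')
for ds in range(-90,100,10):
    print('%4d'%ds,' '.join('%3d'%g[int(round(v)),int(round(u))] for u,v in [proj(q,c+e*ds+l*a+[0,0,12]) for a in range(-90,100,10)]))
E
```

```text
clock: 21.5
position: [523.9, 312.7, 208.1]
ee_rot: [0.766, -0.643, -0.0, -0.0]
contact_force: [-0.2, 0.7, -0.2]
gripper_width: 31.9
grasp_force: 0.0
[524.18660495 309.31476274 208.08873296]
 -90  98 101  92  87  92  90  93  85  80 107 129 103  58  54  50  42  44  36  87
 -80  59  38  40  45  50  53  53  59  65 107 131 105  81  79  84  84  86  84  84
 -70  48  63  80  85  83  80  78  79  79 107 129 105  55  54  61  57  60  62  33
 -60  83  59  81  83  58  54  56  57  68 107 129 102  74  56  54  53  56  53  34
 -50  85  60  57  58  61  59  62  58  58 103 130 106  72  54  57  52  53  53  41
 -40  84  59  54  56  61  58  59  63  63 102 127  95  56  58  60  58  63  55  35
 -30  --  --  --  --  --  --  --  --  --  --  --  --  --  --  --  --  --  --  --
 -20  --  --  --  --  --  --  --  --  --  --  --  --  --  --  --  --  --  --  --
 -10  --  --  --  --  --  --  --  --  --  --  --  --  --  --  --  --  --  --  --
   0  --  --  --  --  --  --  --  --  --  --  --  --  --  --  --  --  --  --  --
  10  --  --  --  --  --  --  --  --  --  --  --  --  --  --  --  --  --  --  --
  20  --  --  --  
[... 1472 characters left out ...]
  98  98  97  98  97  97  77  73  73  72  72  64  82
  20 113  90  95  97  98  98  96  98  97  97  96  95  77  70  72  71  68  66  83
  30 111  90  93  94  93  93  92  92  93  92  92  93  82  67  67  68  67  60  77
  40 113  90  94  94  92  93  93  92  92  91  92  93  80  67  67  67  67  63  96
  50 113  91  86  81  86  80  73  80  73  80  74  70  71  67  67  67  66  65  81
  60 113  82  71  68  68  68  68  68  68  68  68  68  67  67  67  67  67  63  72
  70 114  89  68  69  69  67  68  68  68  67  68  68  67  67  69  67  69  64  86
  80 129 111  80  92  81  88 103  85 100  89 100 114  98 110 102 111 119 111 126
  90 155 147 147 145 149 153 147 153 147 153 153 153 153 152 153 153 153 153 153
```

The top-view intensity map shows the collar lying inside the tray, about 25 mm on the post side of its centre and lateral −50..65 mm, with the bar's end free. The hand is behind the inner ring. Lowering it and pushing the rings.

```bash
python3 -m handwheel '[{"x":0,"y":0,"z":-0.075,"ax":0,"ay":0,"az":0},{"x":0,"y":0,"z":-0.075,"ax":0,"ay":0,"az":0},{"x":0,"y":0,"z":-0.075,"ax":0,"ay":0,"az":0},{"x":0,"y":0,"z":-0.075,"ax":0,"ay":0,"az":0},{"x":0,"y":0,"z":-0.075,"ax":0,"ay":0,"az":0},{"x":0,"y":0,"z":-0.075,"ax":0,"ay":0,"az":0},{"x":0,"y":0,"z":-0.075,"ax":0,"ay":0,"az":0},{"x":0,"y":0,"z":0,"ax":0,"ay":0,"az":0}]'
python3 -m handwheel '[{"x":0.006,"y":-0.034,"z":0,"ax":0,"ay":0,"az":0},{"x":0.006,"y":-0.034,"z":0,"ax":0,"ay":0,"az":0},{"x":0.006,"y":-0.034,"z":0,"ax":0,"ay":0,"az":0},{"x":0.006,"y":-0.034,"z":0,"ax":0,"ay":0,"az":0},{"x":0.006,"y":-0.034,"z":0,"ax":0,"ay":0,"az":0},{"x":0.006,"y":-0.034,"z":0,"ax":0,"ay":0,"az":0},{"x":0.006,"y":-0.034,"z":0,"ax":0,"ay":0,"az":0},{"x":0.006,"y":-0.034,"z":0,"ax":0,"ay":0,"az":0}]'
```

```text
clock: 22.4
position: [523.7, 306.2, 101.4]
ee_rot: [0.764, -0.645, -0.0, 0.003]
contact_force: [0.1, 0.2, 0.2]
gripper_width: 32.0
grasp_force: 0.0
clock: 23.2
position: [534.5, 253.9, 103.7]
ee_rot: [0.765, -0.644, 0.0, -0.0]
contact_force: [-0.3, 2.2, 1.5]
gripper_width: 32.3
grasp_force: 1.0
```

```bash
python3 -m handwheel '[{"x":0.006,"y":-0.032,"z":0,"ax":0,"ay":0,"az":0},{"x":0.0055,"y":-0.032,"z":0,"ax":0,"ay":0,"az":0},{"x":0.0055,"y":-0.032,"z":0,"ax":0,"ay":0,"az":0},{"x":0.0055,"y":-0.032,"z":0,"ax":0,"ay":0,"az":0},{"x":0.0055,"y":-0.032,"z":0,"ax":0,"ay":0,"az":0},{"x":0.0055,"y":-0.032,"z":0,"ax":0,"ay":0,"az":0},{"x":0.0055,"y":-0.032,"z":0,"ax":0,"ay":0,"az":0},{"x":0.0055,"y":-0.032,"z":0,"ax":0,"ay":0,"az":0}]'
```

```text
clock: 24.0
position: [543.2, 202.5, 103.5]
ee_rot: [0.765, -0.645, -0.0, 0.0]
contact_force: [-1.0, 2.6, 0.7]
gripper_width: 32.1
grasp_force: 1.0
```

```bash
python3 -m handwheel '[{"x":0.013,"y":-0.08,"z":0,"ax":0,"ay":0,"az":0},{"x":0.02,"y":-0.12,"z":0,"ax":0,"ay":0,"az":0},{"x":0.02,"y":-0.12,"z":0,"ax":0,"ay":0,"az":0},{"x":0.01,"y":-0.06,"z":0,"ax":0,"ay":0,"az":0},{"x":0,"y":0,"z":0,"ax":0,"ay":0,"az":0},{"x":0,"y":0,"z":0,"ax":0,"ay":0,"az":0},{"x":0,"y":0,"z":0,"ax":0,"ay":0,"az":0},{"x":0,"y":0,"z":0,"ax":0,"ay":0,"az":0}]'
```

```text
clock: 24.8
position: [555.7, 127.8, 103.5]
ee_rot: [0.765, -0.644, -0.0, -0.0]
contact_force: [0.3, -0.6, -0.7]
gripper_width: 32.1
grasp_force: 0.0
```

```bash
python3 -m handwheel '[{"x":0,"y":0,"z":0.1,"ax":0,"ay":0,"az":0},{"x":0,"y":0,"z":0.2,"ax":0,"ay":0,"az":0},{"x":0,"y":0,"z":0.2,"ax":0,"ay":0,"az":0},{"x":-0.03,"y":0.22,"z":0.05,"ax":0,"ay":0,"az":0},{"x":-0.03,"y":0.22,"z":0,"ax":0,"ay":0,"az":0},{"x":-0.03,"y":0.22,"z":0,"ax":0,"ay":0,"az":0},{"x":-0.03,"y":0.22,"z":0,"ax":0,"ay":0,"az":0},{"x":0,"y":0,"z":0,"ax":0,"ay":0,"az":0}]'
cat > m.py <<'E'
from h import *
import sys
t,q=snap('top',sys.argv[1]);st=arm.read_state();print(st['position'],st['clock'])
e=np.array([.171,-.985,0]);l=np.array([.985,.171,0]);c=np.array([556,112,0])
H=t.astype(int)
def sym(u,v):
    P=H[int(round(v)),int(round(u))]
    return 'W' if P[0]-P[2]>12 and P.mean()>105 else 'c' if P.mean()>104 else '.'
for ds in range(-170,95,5):
    print('%4d'%ds,''.join(sym(*proj(q,c+e*ds+l*a+[0,0,20])) for a in range(-95,100,4)))
E
python3 m.py t9.png
```

```text
clock: 25.6
position: [530.7, 308.4, 213.0]
ee_rot: [0.767, -0.642, -0.0, -0.001]
contact_force: [-0.4, -0.7, -0.3]
gripper_width: 31.9
grasp_force: 0.0
[530.71918081 306.13332766 212.96857068] 25.65
-170 WWWWWWWWWWWWWWWWWWWWWWWccccccccWWWWWWWccccccccccc
-165 WWWWWWWWWWWWWWWWWWWWWWWccccccccWWWWWWcccccccccccc
-160 WWWWWWWWWWWWWWWWWWWWWWWccccccccWWWWWccccccccccccc
-155 WWWWWWWWWWWWWWWWWWWWWWWcccccccWWWWWcccccccccccccc
-150 WWWWWWWWWWWWWWWWWWWWWWWWcccccccWWWWcccccccccccccc
-145 WWWWWWWWWWWWWWWWWWWWWWWcccccccccWWccc...c.....ccc
-140 WWWWWWWWWWWWWWWWWWWWWWcccccccccWWWcc..........ccc
-135 WWWWWWWWWWWWWWWWWWWWWWWcccccccccWWcc...........cc
-130 WWWWWWWWWWWWWWWWWWWWWcWccccccccWWWWc..........ccc
-125 WWWWWWWWWWWWWWWWWWWWWcWWccccccWWWWWcc.........ccc
-120 WWWWWWWWWWcWWWWWWccWcccc.ccccccWWWWWc.........ccc
-115 ccWcccccWcccccccccccccc..ccccccccWccc..........cc
-110 ccccc....................ccccccccccccc........ccc
-105 ccccc.....................ccccc.cccccc........ccc
-100 ccccc....................cccccc....cc..........cc
 -95 ccccc....................ccccc.................cc
 -90 cccc...........
[... 1314 characters left out ...]
WWWc...................................c
  35 cc......ccWcc..................................cc
  40 ccc............................................cc
  45 ccc............................................cc
  50 ccc............................................cc
  55 cc.............................................cc
  60 ccc............................................cc
  65 ccc............................................cc
  70 ccc............................................cc
  75 ccc............................................cc
  80 Wccc........................c....cc..cccc...ccccc
  85 WWWcccccccccccccccccccccWcccccccccccWccccWcccccWW
  90 WWWWWWWWWcWcWWWWWWcWWWcWWWWWWWWWWWWWWWWWWWWWWWWWW
```

```bash
python3 -m handwheel '[{"x":0,"y":0,"z":0,"ax":0,"ay":0,"az":0},{"x":0,"y":0,"z":0,"ax":0,"ay":0,"az":0},{"x":0,"y":0,"z":0,"ax":0,"ay":0,"az":0},{"x":0,"y":0,"z":0,"ax":0,"ay":0,"az":0},{"x":0,"y":0,"z":0,"ax":0,"ay":0,"az":0},{"x":0,"y":0,"z":0,"ax":0,"ay":0,"az":0},{"x":0,"y":0,"z":0,"ax":0,"ay":0,"az":0},{"x":0,"y":0,"z":0,"ax":0,"ay":0,"az":0}]' | head -1
python3 m.py t10.png | sed -n '24,45p'
python3 - <<'E'
import cv2,numpy as np
A,B,C=[cv2.imread('pics/'+n).astype(int) for n in('top0.png','t9.png','t10.png')]
d=np.abs(B-C).sum(2);print('tray diff t9-t10',(d[180:235,250:305]>60).sum())
for n,I in(('0',A),('10',C)):
    r=I[165:260,190:315];m=(r[:,:,2]-r[:,:,1]>70)&(r[:,:,0]<100)
    k,_,s,c=cv2.connectedComponentsWithStats(m.astype(np.uint8));print(n,[(tuple(c[i].round(1)),s[i,4]) for i in range(1,k)])
D=(np.abs(A-C).sum(2)>120).astype(np.uint8)
k,_,s,c=cv2.connectedComponentsWithStats(D);print([s[i].tolist() for i in range(1,k) if s[i,4]>8])
E
```

```text
clock: 26.45
 -60 cc........................ccc.................cWW
 -55 cc........................cccc.................cc
 -50 cc.......................ccccc..................c
 -45 cc........................ccc...................c
 -40 ccc.............................................c
 -35 cc.........c..............ccccc................cc
 -30 cc........ccccccccc.....ccccccccccccccc.c......cc
 -25 cc........ccccccccc...ccccccccccccccccccccc.....c
 -20 ccc....................ccccccccccccccccccc......c
 -15 cc.................c...ccc.ccc.........cc.......c
 -10 cc.....cWW....cWccWWWWcccc......................c
  -5 cc.....cWWWW.cWWWWWWWWWcc.......................c
   0 ccc....WWWWWWWWWWWWWWWWcccc....................cc
   5 ccc....WWWWW....WWWWWWWWWWWcc..................cc
  10 cc.....WWWWW...WWWWWWWWWWWWWc..................cW
  15 cc.....cWWWW...WWWWWWWWWWWWc...................cc
  20 ccc.....WWWc...cWWWWWWcWWWcc....................c
  25 ccc....WWWWWc......cc...........................c
  30 ccc.....WWWWc...................................c
  35 cc......ccWcc........................
[... 320 characters left out ...]
33.5), np.float64(12.5)), np.int32(12))]
[[161, 183, 55, 51, 1716], [269, 187, 5, 19, 60], [255, 192, 5, 12, 41], [277, 203, 9, 13, 61], [223, 205, 3, 5, 13], [142, 210, 13, 24, 192], [257, 211, 3, 10, 24], [232, 214, 4, 4, 11], [156, 219, 5, 5, 12], [281, 218, 10, 5, 30], [210, 221, 6, 7, 21], [107, 229, 61, 70, 1461], [151, 240, 15, 8, 68], [219, 242, 4, 4, 11], [165, 310, 41, 31, 84], [59, 332, 63, 42, 1096], [195, 333, 18, 21, 175], [290, 345, 25, 11, 154], [211, 346, 18, 7, 66], [232, 350, 34, 40, 664], [318, 351, 17, 22, 156], [188, 352, 22, 27, 138], [209, 357, 11, 24, 141], [8, 369, 34, 24, 237], [278, 375, 5, 6, 16], [265, 389, 10, 4, 22], [317, 391, 8, 9, 34], [29, 395, 17, 5, 47]]
```

```bash
python3 -c "
from bench import arm
print(arm.job_done())"
```

```text
the job is handed in; nothing more can be done
None
```

The job is handed in at about 26 s: collar pushed off by itself after the wing hit its stop at about 8 N, then the rings; the final pictures show collar and white rings at rest in the tray, the bar bare where visible (the hand hid its root) and the vials unmoved, though I did not count three separate rings and checked the other bystanders only roughly.

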